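Reassemble two gas burners after cleaning

TASK

The two right-hand burners of the gas hob have been taken apart and washed, and their parts are on the draining board. Put them back together: on each bare burner base set the flame crown of its size, and on each crown the matching black cap, so that every part is seated level on the one below. Do not disturb the soap bottle, the pepper mill or the spatula.

Things in the scene. Friction and masses are not known exactly. Their poses are not given: they have to be found in the camera images.
- small_crown: flame crown of the small burner, loose: round, aluminium, 46 mm across, 23 mm high, about 60 g. Skirt 0 to 9 mm high, 42 mm outside, 36 mm inside, hollow; flange with dark slots, 9 to 18 mm high, 46 mm across (grip here); raised land on top, 32 mm across, 5 mm high, chamfered 2.5 mm, with a dark mouth. Origin: centre of the underside; z up. Starts right way up on the board.
- medium_crown: flame crown of the medium burner, loose: round, aluminium, 64 mm across, 23 mm high, about 130 g. Skirt 0 to 9 mm high, 60 mm outside, 54 mm inside, hollow; flange with dark slots, 9 to 18 mm high, 64 mm across (grip here); raised land on top, 50 mm across, 5 mm high, chamfered 2.5 mm, with a dark mouth. Origin: centre of the underside; z up. Starts right way up on the board.
- small_cap: cap of the small burner, loose: plain black disc, 49 mm across, 8 mm thick (9 in the middle), about 50 g. Its down-turned rim (42 mm inside, 4 mm deep) goes over the land of the small crown with 5 mm play all round. Origin: centre of the underside; z up. Seated, it is 19 mm above the crown's origin. Starts right way up on the board.
- medium_cap: cap of the medium burner, loose: plain black disc, 67 mm across, 8 mm thick (9 in the middle), about 120 g. Its down-turned rim (60 mm inside, 4 mm deep) goes over the land of the medium crown with 5 mm play all round. Origin: centre of the underside; z up. Seated, it is 19 mm above the crown's origin. Starts right way up on the board.
- small_burner: bare base of the small gas burner, fixed in the hob: dark steel spill ring 66 mm across, 6 mm high, with an aluminium boss in its middle, 26 mm across, 7 mm above the ring, top edge chamfered 2.5 mm. Origin: centre of the ring's underside, on the hob's tray; z up. The small crown goes over the boss with 5 mm play all round; seated, its foot rests on the ring, 6 mm above this origin.
- medium_burner: bare base of the medium gas burner, fixed in the hob: dark steel spill ring 84 mm across, 6 mm high, with an aluminium boss in its middle, 44 mm across, 7 mm above the ring, top edge chamfered 2.5 mm. Origin: centre of the ring's underside, on the hob's tray; z up. The medium crown goes over the boss with 5 mm play all round; seated, its foot rests on the ring, 6 mm above this origin.
- hob: gas hob, fixed, steel, 510 (x) by 580 mm (y). Origin: centre of its underside, on the worktop. Tray 6 mm high, rim 10, four knobs 40 mm high along the far (+x) edge. Left half (+y) complete: a black pan support, its top 48 mm high, over y = 13 to 277 mm. Right half: two bare burner bases at y = -145 mm, x = -115 and +95 mm (which is which varies).
- soap: bystander: amber soap bottle, 62 mm across, 190 mm high, 0.45 kg. Origin: centre of its underside; z up. It stands beyond the wooden draining board (fixed, 320 by 275 mm, 12 mm thick) that lies right of the hob and holds the four loose parts, about 140 mm apart in two rows.
- mill: bystander: dark wooden pepper mill standing beyond the board, 54 mm across, 160 mm high, 0.3 kg. Origin: centre of its underside; z up. (The other pan support, 42 mm high, lies flat on the worktop far to the right, y below -0.5 m.)
- spatula: bystander: spatula with a wooden handle lying on the worktop to the right of the draining board, 190 mm long, its x axis along its length. Origin: centre of its underside.
Things that resemble listed ones, but are neither listed nor needed, are in the scene too. What is shaped like the medium_cap but orange is not meant.

How it is judged:
By the outcome, as a careful person would: the job done as asked, in the order asked, and still so for the second after the job is handed in, with the robot touching nothing.
It also fails if it takes over 99 s, if anything falls off the work surface, if the arm or the gripper's body presses on something with over 40 N, if the wrist force passes 120 N, or if a joint passes its speed limit or range.

ROBOT

A 6-joint arm with a two-finger parallel gripper is mounted at the origin on the work surface. World frame = base frame: x ahead of the robot, y to its left, z up, the work surface at z = 0. Lengths are in m, angles in degrees, forces in N, time in s.
With the tool pointing down it reaches from about 0.25 to 0.775 m from the base axis. Payload 8.9 kg.
Tool frame: the origin (TCP) lies at the very end of the fingers, on their centre line; the grasp point (between the pads) lies 19 mm behind it; z points along the fingers, y is the direction in which the jaws open and shut (so a half turn about z gives the same grasp; the last joint's range is limited). The gripper opens to 85 mm and grips with 20 to 120 N. Pads are 22 mm wide; open, the fingers measure 114 mm over their backs; the gripper's body (76 mm by 85 mm) begins 54 mm behind the grasp point. The pads swing forward as they close: fully open they stand 13 mm farther back than shut.
Start: joints at [66.389, 16.656, -8.789, 64.555, 0, 82.019], TCP at [0.141, 0.506, 0.231] pointing down, gripper open.
Joint ranges: [-144.48, 144.48], [-52.06, 99.96], [-74.48, 78.29], [-112.23, 115.85], [-86.99, 84.42], [-180, 180]. Speed limits (degrees/s): [127.2, 127.2, 159.86, 180, 180, 180].

INTERFACE

Orientations are given as a 3x3 rotation matrix whose columns are the frame's x, y, z axes.
In Python, from plant import manip gives the robot as it stands.
- The arm moves only by the tool move_arm, never from a script. Its argument "deltas" is a list that holds one entry, the list of rows, each a list of 5 numbers: the shift along the tool's x, y, z in mm, then the turn about the tool's z in rad, then the closure, from -1 (fully open) to 1 (shut). In form: [[[x, y, z, twist, jaw], ...]]. A call has 1 to 10 rows; each row is the pose to reach, as a shift and turn from the pose measured when the call began, along the tool's axes at that moment; what a row does not reach only later rows make up. A row lasts 1/10 s, in which the tool goes at most 50 mm and 8.59 degrees, less where a joint would pass 70% of its speed; a pose out of reach is approached as far as the arm can. A call with a gripper value outside its range is refused whole. The fingers move at their own pace and stop on an object; the grip force is fixed at half the most. Time passes only in rows, so rows that repeat a pose let the fingers close. It gives the time, the measured TCP pose, the force and the opening at its end, in the units of the state.
- manip.get_obs(): the state, without advancing time (a new reading comes with each control period).
- manip.camera(name): name is "scene" or "top"; returns the picture (480x640x3 uint8, red, green, blue); there is no depth.
- manip.camera_info(name): a dict with "intrinsics" (3x3 intrinsics, pixels), "R" (3x3) and "t" (3): a world point X has camera coordinates R X + t. Camera axes: x right, y down, z forward; pixel columns grow to the right and rows downward; lengths in m; the calibration is good to about 2 mm. A picture is of the moment at which its call begins. camera_info takes no time and is no camera call.
- manip.sign_off(): hands the job in, once; it reports no verdict.
The state is a dict: "time": time; "joints": joint angles; "qd": joint speeds; "joint_torque": joint torques, N m; "ee_pos": TCP position; "orientation": TCP orientation; "ft_force": force on the tool from outside, world axes, zero at the start; "wrist_torque": the same for the moment, N m; "finger_gap": finger opening in m.
Only numpy, scipy, OpenCV 4.12 (cv2) and the standard library are available. Lean on these libraries where they do the work, as an engineer would, in place of code of your own. Each camera call takes 0.05 s, during which the arm holds its last target.

## Working session

There is one attempt and no reset: what is moved stays moved. The work goes in short steps, Python scripts to look and compute and a tool call to move; the robot and the scene stay as the last step left them, time stands still between calls to the robot, and variables do not carry over. Pictures are saved under pics/ and viewed, and the job is handed in when it is done.

Besides the shell and the picture viewer there is one more tool, called after "Call:" as name(argument=value, ...) on one line, values as JSON. move_arm: Moves the arm, as the interface text tells. Its arguments: {"type":"object","properties":{"deltas":{"type":"array","items":{"type":"array","items":{"type":"array","items":{"type":"number"}}}}},"required":["deltas"]}

```bash
ls; mkdir -p pics; python3 - <<'E'
from plant import manip
import cv2
print(manip.get_obs())
for n in("scene","top"):
    im=manip.camera(n); cv2.imwrite(f"pics/{n}0.png",im[:,:,::-1]); i=manip.camera_info(n); print(n,i)
E
```

```text
pics
{'time': 0.0, 'joints': array([ 6.63904867e+01,  1.66877421e+01, -8.82985393e+00,  6.45533914e+01,
        4.67410471e-04,  8.20199679e+01]), 'qd': array([-0.01845407,  0.10767123,  0.01636685, -0.07200136,  0.00643742,
       -0.05766777]), 'joint_torque': array([-9.61959267e-04, -5.37142575e+01,  3.31366932e+01,  1.58547802e-02,
       -2.95952395e-04,  1.19709060e-05]), 'ee_pos': array([0.14125795, 0.50520892, 0.23075096]), 'orientation': array([[-9.63024021e-01,  2.69415071e-01, -5.03681924e-04],
       [ 2.69415481e-01,  9.63023373e-01, -1.13199168e-03],
       [ 1.80081846e-04, -1.22583489e-03, -9.99999232e-01]]), 'ft_force': array([-0.12881482,  0.23629563,  0.21501727]), 'wrist_torque': array([0.02278039, 0.0061379 , 0.0227903 ]), 'finger_gap': 0.08558259294983586}
scene {'intrinsics': array([[572.19723358,   0.        , 317.2229167 ],
       [  0.        , 572.19723358, 230.22988185],
       [  0.        ,   0.        ,   1.        ]]), 'R': array([[ 0.39216325,  0.9197829 , -0.01440163],
       [ 0.77883851, -0.34031906, -0.52687144],
       [-0.48950849,  0.19540307, -0.84982297]]), 't': array([-0.13624641, -0.37147796,  1.5411887 ])}
top {'intrinsics': array([[535.44814773,   0.        , 320.50243214],
       [  0.        , 535.44814773, 236.15529794],
       [  0.        ,   0.        ,   1.        ]]), 'R': array([[ 2.95711132e-02, -9.99562666e-01, -1.62654406e-04],
       [-9.95999910e-01, -2.94519847e-02, -8.43608883e-02],
       [ 8.43192039e-02,  2.65664915e-03, -9.96435253e-01]]), 't': array([-0.08811289,  0.5037406 ,  1.13785413])}
```

View pics/scene0.png

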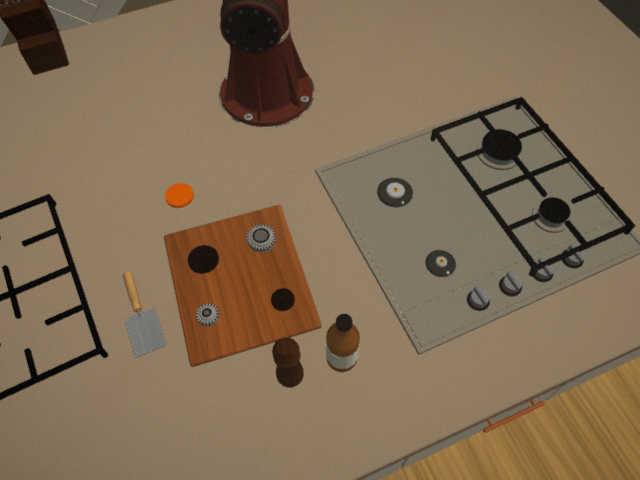

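View pics/top0.png

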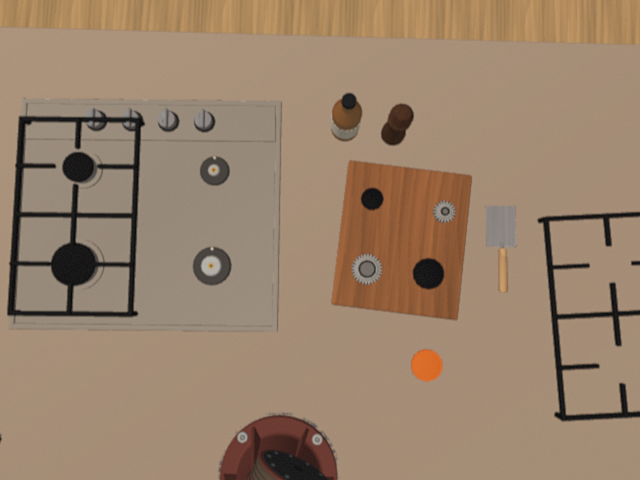

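The top picture shows the board with these loose parts:
- small cap at (372,198)
- small crown at (445,211)
- medium crown at (367,269)
- medium cap at (428,273)

The bases are at (214,170) for the small burner and (212,266) for the medium one. The orange disc at (426,365) is the decoy, and the caps on the hob's left half are already fitted. I'll check the crops next.

```bash
python3 - <<'E'
import cv2
im=cv2.imread("pics/top0.png")
a=cv2.resize(im[155:325,325:480],None,fx=3.5,fy=3.5,interpolation=cv2.INTER_CUBIC);cv2.imwrite("pics/c1.png",a)
a=cv2.resize(im[145:295,180:250],None,fx=4,fy=4,interpolation=cv2.INTER_CUBIC);cv2.imwrite("pics/c2.png",a)
im=cv2.imread("pics/scene0.png")
a=cv2.resize(im[200:370,160:325],None,fx=3.5,fy=3.5,interpolation=cv2.INTER_CUBIC);cv2.imwrite("pics/c3.png",a)
a=cv2.resize(im[165:285,365:465],None,fx=5,fy=5,interpolation=cv2.INTER_CUBIC);cv2.imwrite("pics/c4.png",a)
E
```

```text
(no output)
```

View pics/c1.png

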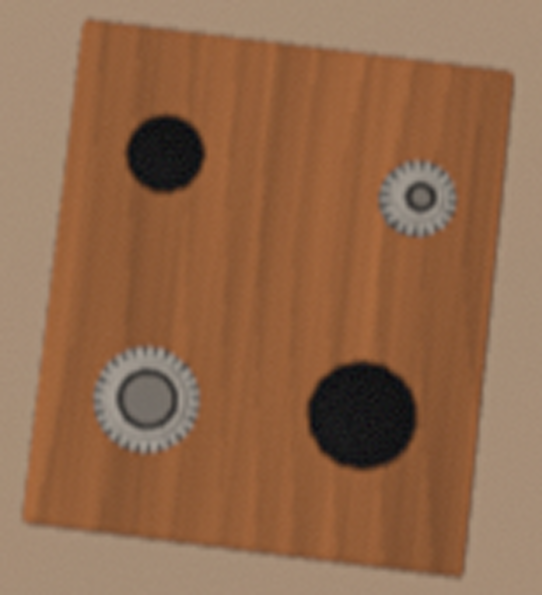

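View pics/c2.png

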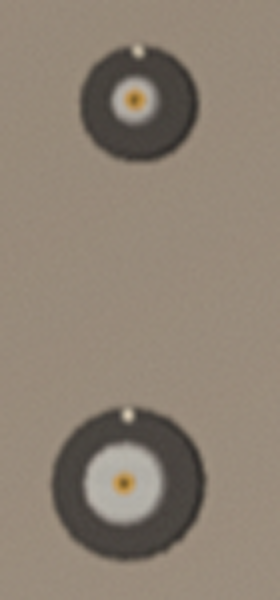

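View pics/c3.png

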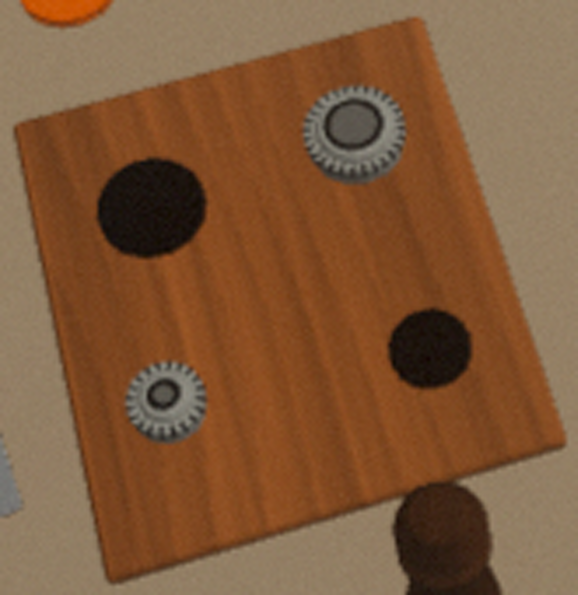

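View pics/c4.png

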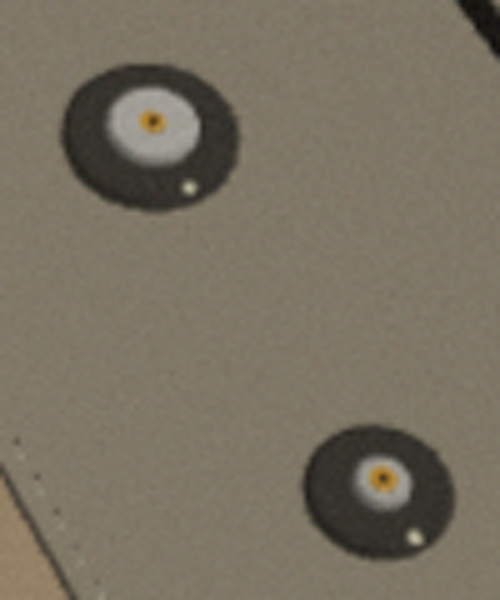

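Each part is the only one of its kind on the board: two black discs, one small and one large, and two slotted crowns. The bases are matched by boss size. Next I'll locate each from both cameras using the known heights and triangulate as a check.

```bash
cat > h.py <<'E'
import numpy as np
from plant import manip
CI={n:manip.camera_info(n) for n in("scene","top")}
def ray(n,p):
    i=CI[n];d=i["R"].T@np.linalg.solve(i["intrinsics"],[p[0],p[1],1]);return -i["R"].T@i["t"],d
def atz(n,p,z):
    c,d=ray(n,p);return c+d*(z-c[2])/d[2]
def proj(n,X):
    i=CI[n];v=i["intrinsics"]@(i["R"]@np.array(X)+i["t"]);return v[:2]/v[2]
def tri(a,b):
    c1,d1=ray("top",a);c2,d2=ray("scene",b);s=np.linalg.lstsq(np.c_[d1,-d2],c2-c1,rcond=None)[0]
    p,q=c1+d1*s[0],c2+d2*s[1];return (p+q)/2,np.linalg.norm(p-q)
def full(p,s,o): return [(p[0]+.5)/s-.5+o[0],(p[1]+.5)/s-.5+o[1]]
E
python3 - <<'E'
from h import *
np.set_printoptions(precision=4,suppress=True)
T={'scap':((165.5,153),.020),'scrown_fl':((417.5,198),.030),'scrown_m':((421,197),.035),'mcrown_fl':((147,400),.030),'mcrown_m':((148,398),.035),'mcap':((362,415),.020)}
S={'scap':(430,348),'scrown_fl':(166,400),'scrown_m':(164,395),'mcrown_fl':(354,132),'mcrown_m':(353,125),'mcap':(152,207)}
B={'sring':((139.5,103),.012,(379,492)),'snoz':((135,99),.019,(383,478)),'mring':((128,484),.012,(151,137)),'mnoz':((124,483.5),.019,(153,121))}
for k,(p,z) in T.items():
    a=full(p,3.5,(325,155));b=full(S[k],3.5,(160,200));print(k,atz('top',a,z)[:2],atz('scene',b,z)[:2],*tri(a,b))
for k,(p,z,q) in B.items():
    a=full(p,4,(180,145));b=full(q,5,(365,165));print(k,atz('top',a,z)[:2],atz('scene',b,z)[:2],*tri(a,b))
# hob corners, top
for p in [(281,101),(277,330)]: print('hobR',atz('top',p,.01))
E
```

```text
scap [ 0.5922 -0.1828] [ 0.5949 -0.1842] [ 0.5929 -0.1835  0.0154] 0.0004800991305314883
scrown_fl [ 0.5672 -0.3377] [ 0.569  -0.3391] [ 0.5676 -0.3388  0.0268] 0.0007629687380250306
scrown_m [ 0.5672 -0.3387] [ 0.568 -0.339] [ 0.5674 -0.339   0.0338] 8.784369952975119e-05
mcrown_fl [ 0.438  -0.1739] [ 0.441  -0.1751] [ 0.4381 -0.1744  0.0252] 0.0003174465905256166
mcrown_m [ 0.4391 -0.174 ] [ 0.4389 -0.1745] [ 0.4391 -0.1743  0.0351] 0.0005568458239369121
mcap [ 0.433  -0.3072] [ 0.4358 -0.3086] [ 0.433  -0.3084  0.0153] 0.0005042342736220814
sring [0.6455 0.1648] [0.6481 0.1635] [0.6464 0.1656 0.0076] 0.00032415301375244096
snoz [0.6462 0.1659] [0.6456 0.1656] [0.646  0.1655 0.0197] 0.0005156065116921216
mring [0.4357 0.1613] [0.4393 0.1596] [0.4358 0.1623 0.0061] 0.0004609230525923132
mnoz [0.4357 0.1621] [0.4356 0.1617] [0.4357 0.1619 0.0191] 0.00035704672864221647
hobR [0.8073 0.024  0.01  ]
hobR [0.3015 0.0145 0.01  ]
```

```bash
cat >> h.py <<'E'
def delta(x,y,z,yaw=None):
    o=manip.get_obs();R=o["orientation"];d=R.T@(np.array([x,y,z])-o["ee_pos"])*1000
    # twist so that tool x -> world -x
    v=R.T@np.array([-1,0,0.]);return np.round(d,1),round(float(np.arctan2(v[1],v[0])),3)
E
python3 - <<'E'
from h import *
np.set_printoptions(precision=4,suppress=True)
im=None
for n,p in(("top",(345,132)),("scene",(341,360))): print('soap base',atz(n,p,0.0))
for n,p in(("top",(392,135)),("scene",(289,378))): print('mill base',atz(n,p,0.0))
print(delta(.439,-.1743,.12))
E
```

```text
soap base [ 0.7438 -0.1211  0.    ]
soap base [ 0.7571 -0.1229  0.    ]
mill base [ 0.74   -0.2265  0.    ]
mill base [ 0.7498 -0.2321  0.    ]
(array([-469.8, -574.1,  111.4]), -0.273)
```

Call:
move_arm(deltas=[[[-470,-574,0,-0.273,-1],[-470,-574,0,-0.273,-1],[-470,-574,0,-0.273,-1],[-470,-574,0,-0.273,-1],[-470,-574,0,-0.273,-1],[-470,-574,0,-0.273,-1],[-470,-574,0,-0.273,-1],[-470,-574,0,-0.273,-1],[-470,-574,0,-0.273,-1],[-470,-574,0,-0.273,-1]]])

```text
time: 1.1
ee_pos: [0.3418, 0.0468, 0.2315]
orientation: [[-1.0, -0.0, 0.0], [-0.0, 1.0, -0.001], [-0.0, -0.001, -1.0]]
ft_force: [0.8, 1.8, -0.9]
finger_gap: 0.0854
```

```bash
python3 -c "
from h import *
print(delta(.439,-.1743,.05),manip.get_obs()['joints'])"
```

```text
(array([ -97.1, -220.9,  181.7]), 0.0) [-4.35751300e+00 -3.36981435e+00 -3.19555438e+01  6.13971724e+01
 -5.42599391e-02 -4.36317990e+00]
```

Call:
move_arm(deltas=[[[-97,-221,60,0,-1],[-97,-221,60,0,-1],[-97,-221,60,0,-1],[-97,-221,60,0,-1],[-97,-221,120,0,-1],[-97,-221,170,0,-1],[-97,-221,182,0,-1],[-97,-221,182,0,-1],[-97,-221,182,0,-1]]])

```text
time: 2.0
ee_pos: [0.4382, -0.1739, 0.0498]
orientation: [[-1.0, 0.0, -0.002], [0.0, 1.0, 0.0], [0.002, 0.0, -1.0]]
ft_force: [0.1, -1.3, 0.4]
finger_gap: 0.0851
```

```bash
python3 -c "
from h import *;import cv2
print(delta(.439,-.1743,.011),manip.get_obs()['ee_pos'])
for n in('scene','top'):
    im=manip.camera(n)[:,:,::-1];cv2.imwrite(f'pics/{n}1.png',im)
    u,v=map(int,proj(n,(.439,-.174,.06)))
    cv2.imwrite(f'pics/{n}1c.png',cv2.resize(im[v-60:v+60,u-70:u+70],None,fx=5,fy=5,interpolation=cv2.INTER_CUBIC))
"
```

```text
(array([-0.9, -0.4, 38.8]), -0.0) [ 0.43815144 -0.17387986  0.04980621]
```

View pics/scene1c.png

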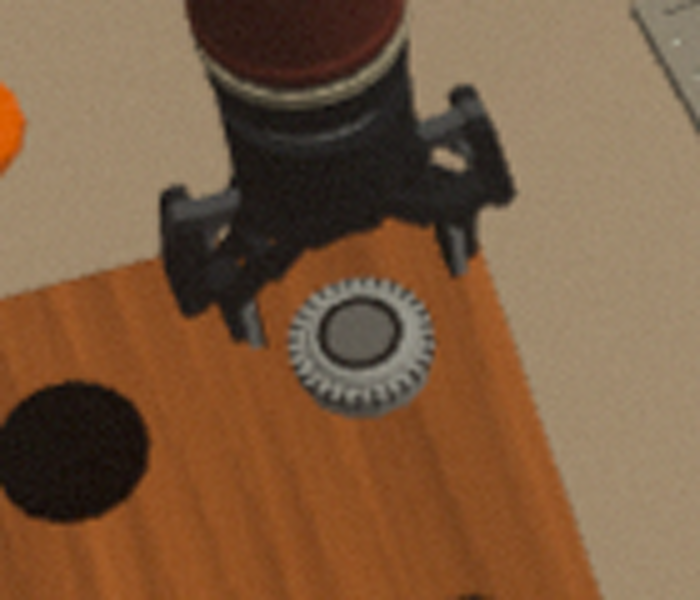

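View pics/top1.png

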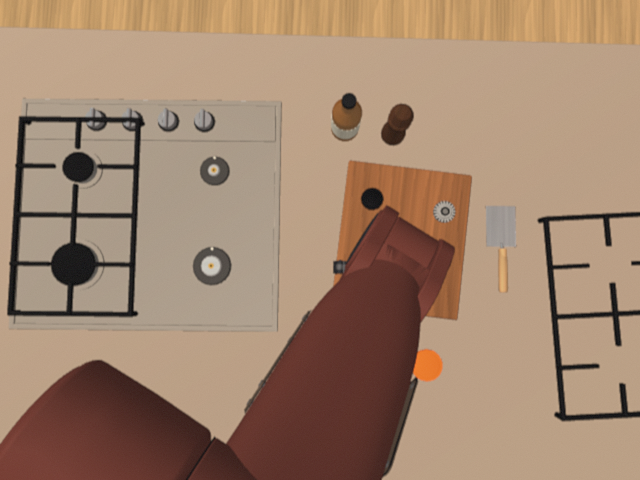

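Call:
move_arm(deltas=[[[-1,-0.5,25,0,-1],[-1,-0.5,38,0,-1],[-1,-0.5,41,0,-1],[-1,-0.5,41,0,-1],[-1,-0.5,41,0,1],[-1,-0.5,41,0,1],[-1,-0.5,41,0,1],[-1,-0.5,41,0,1],[-1,-0.5,41,0,1],[-1,-0.5,41,0,1]]])

```text
time: 3.1
ee_pos: [0.4419, -0.1755, 0.0125]
orientation: [[-1.0, -0.001, 0.004], [-0.001, 1.0, -0.003], [-0.004, -0.003, -1.0]]
ft_force: [-3.0, 2.8, 18.4]
finger_gap: 0.0614
```

```bash
python3 -c "
from h import *;import cv2
o=manip.get_obs();print(o['ee_pos'],o['ft_force'],o['finger_gap'])
for n in('scene',):
    im=manip.camera(n)[:,:,::-1]
    u,v=map(int,proj(n,(.439,-.174,.03)))
    cv2.imwrite(f'pics/{n}2c.png',cv2.resize(im[v-45:v+45,u-50:u+50],None,fx=6,fy=6,interpolation=cv2.INTER_CUBIC))
o=manip.get_obs();print(o['ee_pos'],o['ft_force'],o['finger_gap'])
"
```

```text
[ 0.44189943 -0.17547558  0.01248267] [-3.03200342  2.7772504  18.41168057] 0.06136269149649132
[ 0.44189587 -0.17549689  0.01249484] [-3.67146069  2.74532472 18.01474529] 0.061300141971618975
```

View pics/scene2c.png

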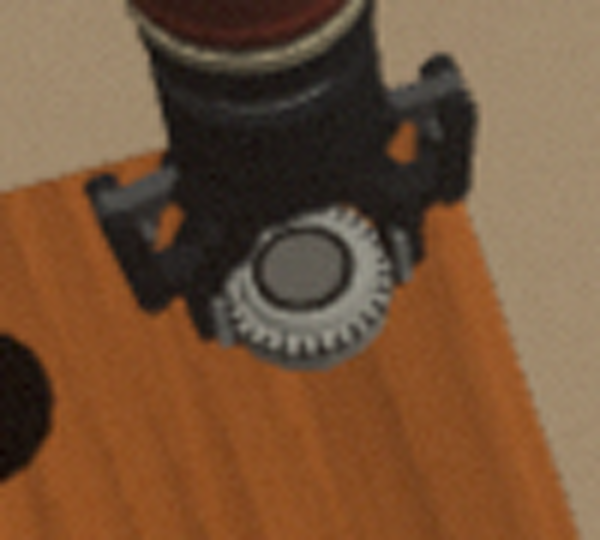

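Call:
move_arm(deltas=[[[0,0,-3,0,1],[0,0,-6,0,1],[0,0,-15,0,1],[0,0,-15,0,1]]])

```text
time: 3.55
ee_pos: [0.4425, -0.1758, 0.0286]
orientation: [[-1.0, -0.001, 0.006], [-0.001, 1.0, -0.004], [-0.006, -0.004, -1.0]]
ft_force: [-0.2, 0.1, -2.2]
finger_gap: 0.0614
```

```bash
python3 -c "
from h import *;import cv2
for n in('scene',):
    im=manip.camera(n)[:,:,::-1]
    u,v=map(int,proj(n,(.439,-.174,.03)))
    cv2.imwrite(f'pics/{n}3c.png',cv2.resize(im[v-45:v+45,u-50:u+50],None,fx=6,fy=6,interpolation=cv2.INTER_CUBIC))
o=manip.get_obs();print(o['ee_pos'],o['ft_force'],o['finger_gap'])
"
```

```text
[ 0.44229376 -0.17574211  0.02813446] [ 0.69755764  0.37523755 -2.24707764] 0.06108322490503851
```

View pics/scene3c.png

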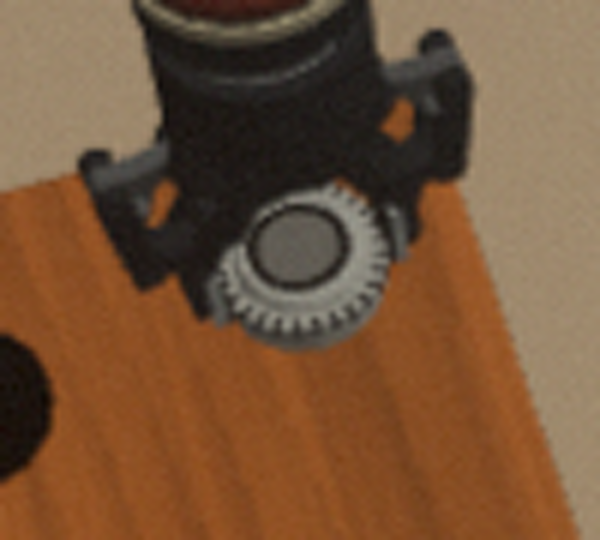

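```bash
python3 -c "
from h import *
u,v=map(int,proj('scene',(.439,-.174,.03)))
p=full((299,246),6,(u-50,v-45));X=atz('scene',p,.0506);print(X,X-manip.get_obs()['ee_pos'],manip.get_obs()['ee_pos'])
"
```

```text
[ 0.4384212  -0.17522813  0.0506    ] [-0.00387257  0.00051398  0.02246554] [ 0.44229376 -0.17574211  0.02813446]
```

Call:
move_arm(deltas=[[[0,0,-50,0,1],[0,50,-60,0,1],[3,100,-60,0,1],[3,150,-60,0,1],[3,200,-60,0,1],[3,250,-60,0,1],[3,300,-60,0,1],[3,337,-60,0,1],[3,337,-60,0,1],[3,337,-60,0,1]]])

```text
time: 4.6
ee_pos: [0.4383, 0.1621, 0.0866]
orientation: [[-1.0, -0.003, 0.005], [-0.003, 1.0, -0.004], [-0.005, -0.004, -1.0]]
ft_force: [0.4, -1.0, -1.2]
finger_gap: 0.0615
```

```bash
python3 -c "
from h import *;import cv2
for n in('scene','top'):
    im=manip.camera(n)[:,:,::-1]
    cv2.imwrite(f'pics/{n}4.png',im)
    u,v=map(int,proj(n,(.4357,.162,.05)));print(u,v)
    cv2.imwrite(f'pics/{n}4c.png',cv2.resize(im[v-45:v+45,u-50:u+50],None,fx=6,fy=6,interpolation=cv2.INTER_CUBIC))
o=manip.get_obs();print(o['ee_pos'],o['ft_force'],o['finger_gap'])
print(delta(.4395,.1614,.03))
"
```

```text
396 180
207 265
[0.43850249 0.16075572 0.08666102] [ 0.93620368 -0.2283207  -1.20746087] 0.061360392639403745
(array([-0.7,  0.9, 56.7]), 0.0)
```

View pics/scene4c.png

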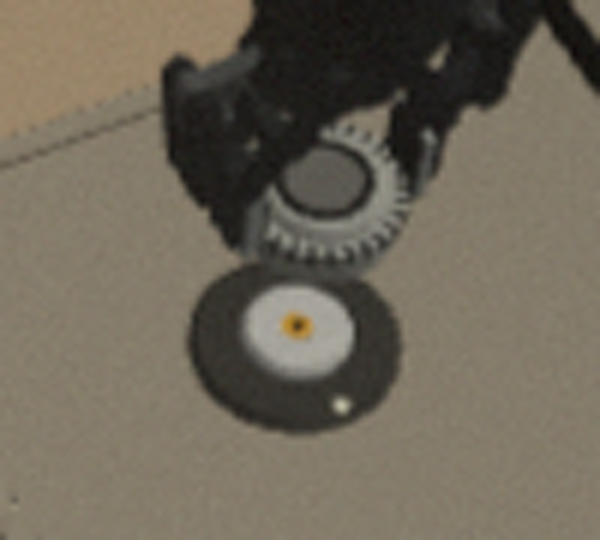

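```bash
python3 -c "
from h import *
p=full((325,180),6,(396-50,180-45));X=atz('scene',p,.109);print(X,X-manip.get_obs()['ee_pos'])
"
```

```text
[0.43523492 0.16299704 0.109     ] [-0.00326757  0.00224132  0.02233898]
```

Call:
move_arm(deltas=[[[-0.5,0,35,0,1],[-0.5,0,55,0,1],[-0.5,0,63,0,1],[-0.5,0,68,0,1],[-0.5,0,71,0,1],[-0.5,0,73,0,1],[-0.5,0,73,0,1]]])

```text
time: 5.4
ee_pos: [0.4398, 0.1605, 0.0141]
orientation: [[-1.0, -0.0, 0.006], [-0.0, 1.0, -0.004], [-0.006, -0.004, -1.0]]
ft_force: [-0.1, -1.1, -1.4]
finger_gap: 0.0611
```

Call:
move_arm(deltas=[[[0,0,1,0,1],[0,0,1.5,0,1],[0,0,1.5,0,0],[0,0,1.5,0,-1],[0,0,1.5,0,-1],[0,0,1.5,0,-1],[0,0,1.5,0,-1]]])

```text
time: 6.1
ee_pos: [0.4398, 0.1605, 0.0126]
orientation: [[-1.0, -0.0, 0.006], [-0.0, 1.0, -0.004], [-0.006, -0.004, -1.0]]
ft_force: [0.6, -0.4, 0.5]
finger_gap: 0.0857
```

```bash
python3 -c "
from h import *;import cv2
for n in('scene',):
    im=manip.camera(n)[:,:,::-1]
    cv2.imwrite(f'pics/{n}5.png',im)
    u,v=map(int,proj(n,(.4357,.162,.05)));print(u,v)
    cv2.imwrite(f'pics/{n}5c.png',cv2.resize(im[v-45:v+45,u-50:u+50],None,fx=6,fy=6,interpolation=cv2.INTER_CUBIC))
o=manip.get_obs();print(o['ee_pos'],o['ft_force'],o['finger_gap'])
"
```

```text
396 180
[0.43981566 0.16043171 0.01259996] [ 0.59929707 -0.41885276  0.04993502] 0.08534610718336445
```

View pics/scene5c.png

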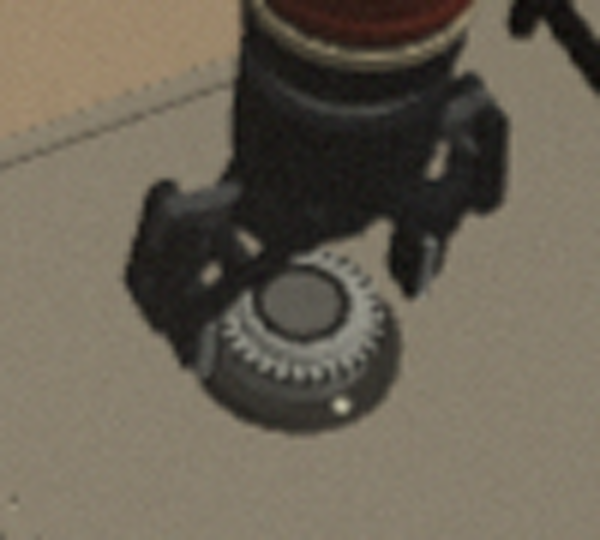

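```bash
python3 -c "
from h import *
p=full((301,302),6,(396-50,180-45));print(atz('scene',p,.035))
print(delta(.4335,-.308,.08))
"
```

```text
[0.43589253 0.16120872 0.035     ]
(array([   6. , -468.7,  -65.5]), 0.0)
```

Seated at (.4359,.1612), within 1 mm of the base centre. Next I'll lift and go to the medium cap.

Call:
move_arm(deltas=[[[0,0,-40,0,-1],[0,0,-65,0,-1],[6,-50,-65,0,-1],[6,-100,-65,0,-1],[6,-150,-65,0,-1],[6,-200,-65,0,-1],[6,-250,-65,0,-1],[6,-300,-65,0,-1],[6,-350,-65,0,-1],[6,-400,-65,0,-1]]])

```text
time: 7.15
ee_pos: [0.4331, -0.2411, 0.0793]
orientation: [[-1.0, 0.0, 0.006], [0.0, 1.0, -0.004], [-0.006, -0.004, -1.0]]
ft_force: [1.4, 0.9, 0.2]
finger_gap: 0.0856
```

```bash
python3 -c "
from h import *
print(delta(.4335,-.308,.04))
"
```

```text
(array([ -0.2, -66.7,  39.6]), -0.0)
```

Call:
move_arm(deltas=[[[0,-50,15,0,-0.72],[0,-67,40,0,-0.72],[0,-67,50,0,-0.72],[0,-67,58,0,-0.72],[0,-67,63,0,-0.72],[0,-67,66,0,-0.72],[0,-67,66,0,-0.72]]])

```text
time: 7.85
ee_pos: [0.4338, -0.3076, 0.0138]
orientation: [[-1.0, -0.001, 0.006], [-0.001, 1.0, -0.004], [-0.006, -0.004, -1.0]]
ft_force: [-0.4, -0.2, -0.4]
finger_gap: 0.0738
```

```bash
python3 -c "
from h import *;import cv2
for n in('scene',):
    im=manip.camera(n)[:,:,::-1]
    u,v=map(int,proj(n,(.4335,-.308,.03)));print(u,v)
    cv2.imwrite(f'pics/{n}6c.png',cv2.resize(im[v-45:v+45,u-50:u+50],None,fx=6,fy=6,interpolation=cv2.INTER_CUBIC))
o=manip.get_obs();print(o['ee_pos'],o['ft_force'],o['finger_gap'])
"
```

```text
202 255
[ 0.43386265 -0.30782682  0.01403721] [0.49838835 0.09199047 0.01075203] 0.07365340043452157
```

View pics/scene6c.png

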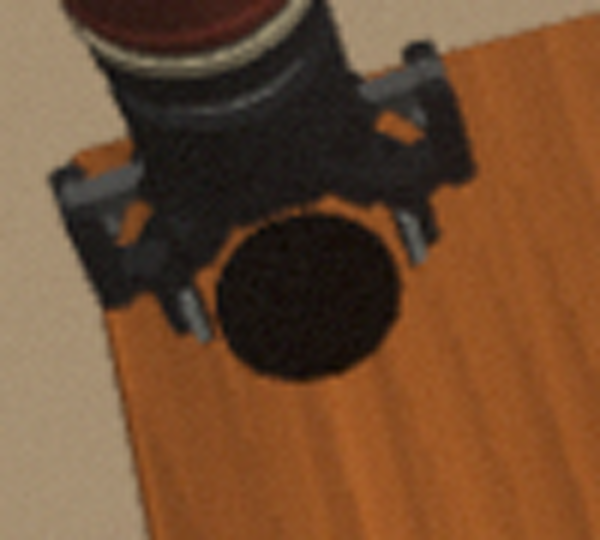

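```bash
python3 -c "
from h import *
for q in((207,343),(422,262)):
    print(full(q,6,(152,210)))
for s in(-1,1):
  for z in(.012,.016,.020,.024,.028): print(s,z,proj('scene',(.4448,-.3078+s*.0368,z)))
"
```

```text
[186.08333333333334, 266.75]
[221.91666666666669, 253.25]
-1 0.012 [189.11697233 269.6804059 ]
-1 0.016 [188.7399716  268.81781074]
-1 0.02 [188.36090242 267.95048286]
-1 0.024 [187.97974772 267.0783832 ]
-1 0.028 [187.59649022 266.20147227]
1 0.012 [221.31386948 257.85827889]
1 0.016 [221.02825883 256.97358076]
1 0.02 [220.74109913 256.08408434]
1 0.024 [220.45237774 255.18975046]
1 0.028 [220.16208188 254.29053958]
```

Call:
move_arm(deltas=[[[0,0,3,0,-0.72],[0,0,6,0,-0.72],[0,0,7,0,-0.72],[0,0,7,0,-0.72],[0,0,7,0,-0.6],[0,0,7,0,-0.4],[0,0,7,0,-0.2],[0,0,7,0,1],[0,0,7,0,1]]])

```text
time: 8.8
ee_pos: [0.434, -0.3082, 0.0078]
orientation: [[-1.0, -0.001, 0.007], [-0.001, 1.0, -0.005], [-0.007, -0.005, -1.0]]
ft_force: [-2.8, 1.7, 10.0]
finger_gap: 0.0645
```

```bash
python3 -c "
from h import *;import cv2
for n in('scene',):
    im=manip.camera(n)[:,:,::-1]
    u,v=map(int,proj(n,(.4335,-.308,.03)));print(u,v)
    cv2.imwrite(f'pics/{n}7c.png',cv2.resize(im[v-45:v+45,u-50:u+50],None,fx=6,fy=6,interpolation=cv2.INTER_CUBIC))
o=manip.get_obs();print(o['ee_pos'],o['ft_force'],o['finger_gap'])
"
```

```text
202 255
[ 0.43402547 -0.30820431  0.00782738] [-2.6782843   2.03329387  9.17538425] 0.06435979469911349
```

View pics/scene7c.png

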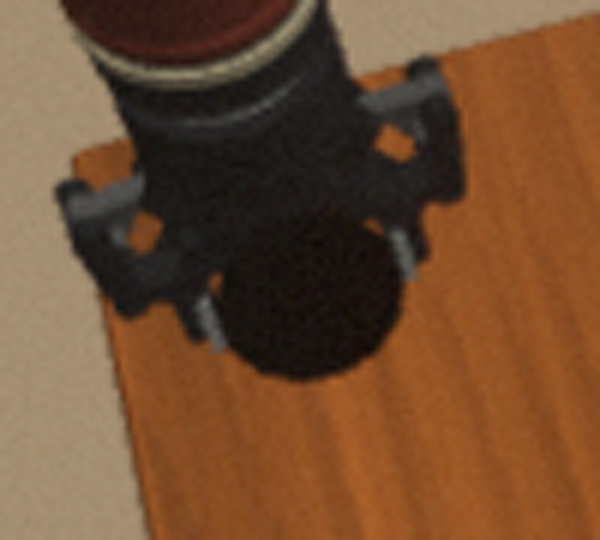

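Call:
move_arm(deltas=[[[0,0,-10,0,1],[0,0,-40,0,1],[0,0,-75,0,1],[0,50,-75,0,1],[0,100,-75,0,1],[0,150,-75,0,1],[0,200,-75,0,1],[0,250,-75,0,1],[0,300,-75,0,1],[0,350,-75,0,1]]])

```text
time: 9.85
ee_pos: [0.433, 0.0441, 0.0817]
orientation: [[-1.0, -0.001, 0.008], [-0.001, 1.0, -0.005], [-0.008, -0.005, -1.0]]
ft_force: [1.0, 0.4, -0.2]
finger_gap: 0.064
```

```bash
python3 -c "
from h import *
print(delta(.4365,.161,.08),manip.get_obs()['finger_gap'])
"
```

```text
(array([ -3.5, 117. ,   1.1]), 0.001) 0.06397035333097645
```

Call:
move_arm(deltas=[[[-3,50,0,0,1],[-3,100,0,0,1],[-3,117,0,0,1],[-3,117,0,0,1],[-3,117,0,0,1]]])

```text
time: 10.35
ee_pos: [0.4358, 0.1611, 0.0814]
orientation: [[-1.0, -0.002, 0.008], [-0.002, 1.0, -0.005], [-0.008, -0.005, -1.0]]
ft_force: [-0.2, -0.6, -0.4]
finger_gap: 0.0646
```

```bash
python3 -c "
from h import *;import cv2
for n in('scene',):
    im=manip.camera(n)[:,:,::-1]
    u,v=map(int,proj(n,(.4357,.162,.06)));print(u,v)
    cv2.imwrite(f'pics/{n}8c.png',cv2.resize(im[v-45:v+45,u-50:u+50],None,fx=6,fy=6,interpolation=cv2.INTER_CUBIC))
o=manip.get_obs();print(o['ee_pos'],o['ft_force'],o['finger_gap'])
"
```

```text
397 178
[0.43591882 0.16052761 0.0813181 ] [ 0.12404992 -0.09626555 -0.13053818] 0.0641017063232218
```

View pics/scene8c.png

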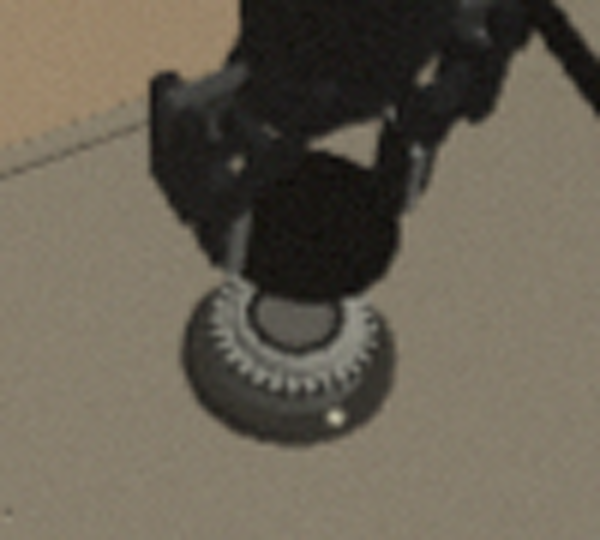

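```bash
python3 -c "
from h import *
for z in(.0855,.0895,.0935):print(atz('scene',full((321,225),6,(347,133)),z))
p=full((296,318),6,(347,133));print(atz('scene',p,.035))
"
```

```text
[0.43398365 0.16733952 0.0855    ]
[0.4365678  0.16550972 0.0895    ]
[0.43915195 0.16367992 0.0935    ]
[0.437754   0.16068454 0.035     ]
```

Call:
move_arm(deltas=[[[0,0.3,25,0,1],[0,0.3,40,0,1],[0,0.3,46,0,1],[0,0.3,50,0,1],[0,0.3,52,0,1],[0,0.3,53.5,0,1],[0,0.3,53.5,0,1]]])

```text
time: 11.1
ee_pos: [0.4366, 0.1605, 0.0281]
orientation: [[-1.0, -0.0, 0.008], [-0.0, 1.0, -0.005], [-0.008, -0.005, -1.0]]
ft_force: [-0.4, 0.5, -1.3]
finger_gap: 0.0641
```

```bash
python3 -c "
from h import *;import cv2
for n in('scene',):
    im=manip.camera(n)[:,:,::-1]
    u,v=map(int,proj(n,(.4357,.162,.04)));print(u,v)
    cv2.imwrite(f'pics/{n}9c.png',cv2.resize(im[v-45:v+45,u-50:u+50],None,fx=6,fy=6,interpolation=cv2.INTER_CUBIC))
o=manip.get_obs();print(o['ee_pos'],o['ft_force'],o['finger_gap'])
"
```

```text
396 183
[0.43661768 0.16055684 0.02815699] [ 0.7366392   0.08091304 -0.235806  ] 0.06441601621836918
```

View pics/scene9c.png

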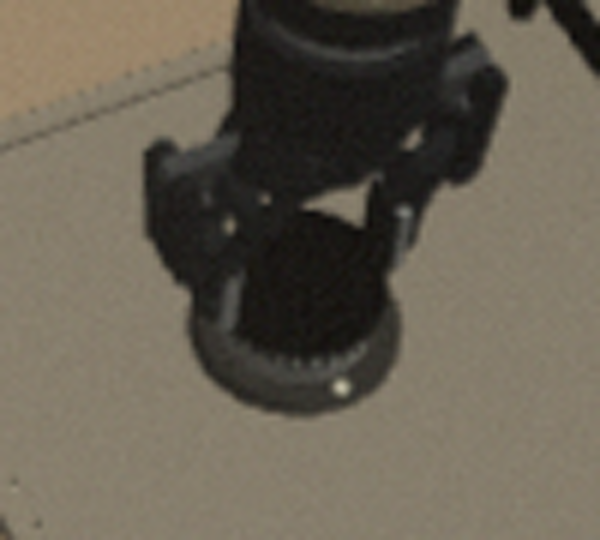

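Call:
move_arm(deltas=[[[0,0,1,0,1],[0,0,1,0,1],[0,0,1,0,-0.5],[0,0,1,0,-0.8],[0,0,1,0,-1],[0,0,1,0,-1],[0,0,-20,0,-1],[0,0,-40,0,-1],[0,0,-60,0,-1],[0,0,-60,0,-1]]])

```text
time: 12.15
ee_pos: [0.4378, 0.1613, 0.0903]
orientation: [[-1.0, -0.0, 0.012], [-0.001, 1.0, -0.005], [-0.012, -0.005, -1.0]]
ft_force: [0.6, 0.5, -0.1]
finger_gap: 0.0853
```

```bash
python3 -c "
from h import *;import cv2
for n in('scene',):
    im=manip.camera(n)[:,:,::-1]
    u,v=map(int,proj(n,(.4357,.162,.04)));print(u,v)
    cv2.imwrite(f'pics/{n}10c.png',cv2.resize(im[v-45:v+45,u-50:u+50],None,fx=6,fy=6,interpolation=cv2.INTER_CUBIC))
o=manip.get_obs();print(o['ee_pos'],o['ft_force'],o['finger_gap'])
print(delta(.567,-.339,.08))
"
```

```text
396 183
[0.43708656 0.16108989 0.08903651] [-0.24249756  0.40323234 -0.1342121 ] 0.08573037844158804
(array([-129.6, -500.1,   12.9]), 0.0)
```

View pics/scene10c.png

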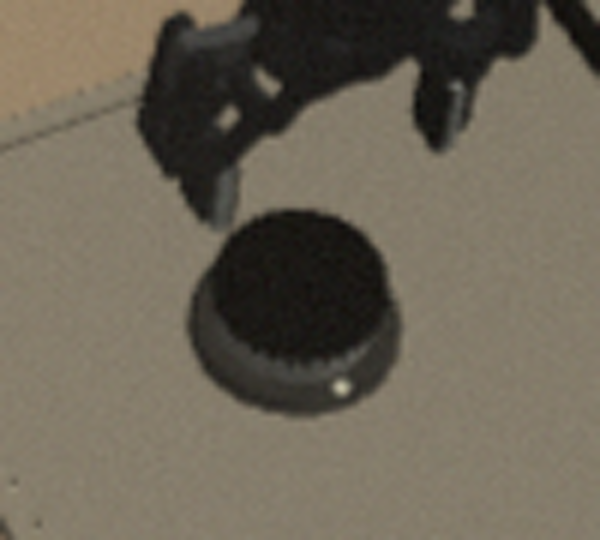

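Medium cap sits level at crop (300,290), centred on its crown. The small crown is next.

Call:
move_arm(deltas=[[[-13,-50,5,0,-1],[-26,-100,10,0,-1],[-39,-150,10,0,-1],[-52,-200,10,0,-1],[-65,-250,10,0,-1],[-78,-300,10,0,-1],[-91,-350,10,0,-1],[-104,-400,10,0,-1],[-117,-450,10,0,-1],[-130,-500,10,0,-1]]])

```text
time: 13.2
ee_pos: [0.5627, -0.3242, 0.0813]
orientation: [[-1.0, -0.0, 0.01], [-0.0, 1.0, -0.004], [-0.01, -0.004, -1.0]]
ft_force: [2.0, 0.5, -0.2]
finger_gap: 0.0854
```

Call:
move_arm(deltas=[[[0,0,0,0,-1],[0,0,0,0,-0.6]]])

```text
time: 13.4
ee_pos: [0.5617, -0.3248, 0.0792]
orientation: [[-1.0, 0.002, 0.008], [0.002, 1.0, -0.002], [-0.008, -0.002, -1.0]]
ft_force: [0.5, 0.2, 0.0]
finger_gap: 0.0734
```

```bash
python3 -c "
from h import *
print(delta(.5673,-.339,.03),manip.get_obs()['orientation'])
"
```

```text
(array([ -5.3, -14.1,  49.3]), -0.002) [[-0.99996897  0.00186771  0.00765281]
 [ 0.0018501   0.99999563 -0.00230759]
 [-0.00765708 -0.00229336 -0.99996805]]
```

Call:
move_arm(deltas=[[[-5,-14,20,0,-0.32],[-5,-14,40,0,-0.32],[-5,-14,52,0,-0.32],[-5,-14,60,0,-0.32],[-5,-14,64,0,-0.32],[-5,-14,64,0,-0.32]]])

```text
time: 14.0
ee_pos: [0.5671, -0.3383, 0.0153]
orientation: [[-1.0, 0.001, 0.007], [0.001, 1.0, -0.002], [-0.007, -0.002, -1.0]]
ft_force: [0.2, 0.4, 0.7]
finger_gap: 0.0562
```

```bash
python3 -c "
from h import *;import cv2
for n in('scene',):
    im=manip.camera(n)[:,:,::-1]
    u,v=map(int,proj(n,(.567,-.339,.03)));print(u,v)
    cv2.imwrite(f'pics/{n}11c.png',cv2.resize(im[v-45:v+45,u-50:u+50],None,fx=6,fy=6,interpolation=cv2.INTER_CUBIC))
o=manip.get_obs();print(o['ee_pos'],o['ft_force'],o['finger_gap'])
"
```

```text
206 313
[ 0.56740683 -0.33871985  0.01578044] [ 0.2535349  -0.48284654  0.86458423] 0.05608739371104628
```

View pics/scene11c.png

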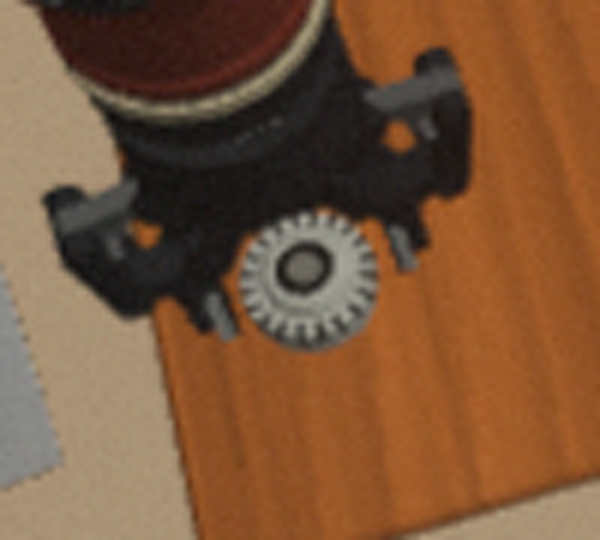

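Call:
move_arm(deltas=[[[0,0,0,0,-0.1],[0,0,0,0,0.1],[0,0,0,0,1],[0,0,0,0,1],[0,0,0,0,1]]])

```text
time: 14.55
ee_pos: [0.5679, -0.339, 0.0172]
orientation: [[-1.0, 0.001, 0.009], [0.001, 1.0, -0.003], [-0.009, -0.003, -1.0]]
ft_force: [-1.3, 1.9, 6.8]
finger_gap: 0.0431
```

```bash
python3 -c "
from h import *
o=manip.get_obs();print(o['ee_pos'],o['ft_force'],o['finger_gap'])
"
```

```text
[ 0.5679313  -0.33896333  0.01718872] [-1.25022822  1.86707066  6.78650011] 0.04311144583600405
```

Call:
move_arm(deltas=[[[0,0,-15,0,1],[0,0,-60,0,1],[0,50,-65,0,1],[0,100,-65,0,1],[0,150,-65,0,1],[0,200,-65,0,1],[0,250,-65,0,1],[0,300,-65,0,1],[0,350,-65,0,1],[0,350,-65,0,1]]])

```text
time: 15.55
ee_pos: [0.5674, 0.017, 0.0817]
orientation: [[-1.0, -0.005, 0.01], [-0.005, 1.0, -0.001], [-0.01, -0.001, -1.0]]
ft_force: [1.1, -0.8, -0.8]
finger_gap: 0.0435
```

```bash
python3 -c "
from h import *
print(delta(.6463,.1655,.08),manip.get_obs()['finger_gap'])
"
```

```text
(array([-79.6, 148.2,   2.3]), 0.005) 0.043458299435724414
```

Call:
move_arm(deltas=[[[-25,45,0,0,1],[-50,90,0,0,1],[-75,135,0,0.005,1],[-79,148,0,0.005,1],[-79,148,0,0.005,1],[-79,148,0,0.005,1]]])

```text
time: 16.15
ee_pos: [0.6456, 0.1651, 0.0823]
orientation: [[-1.0, -0.0, 0.01], [-0.0, 1.0, -0.002], [-0.01, -0.002, -1.0]]
ft_force: [-0.6, -1.2, -0.7]
finger_gap: 0.0431
```

```bash
python3 -c "
from h import *;import cv2
for n in('scene',):
    im=manip.camera(n)[:,:,::-1]
    u,v=map(int,proj(n,(.646,.1655,.05)));print(u,v)
    cv2.imwrite(f'pics/{n}12c.png',cv2.resize(im[v-45:v+45,u-50:u+50],None,fx=6,fy=6,interpolation=cv2.INTER_CUBIC))
o=manip.get_obs();print(o['ee_pos'],o['ft_force'],o['finger_gap'])
print(delta(.6464,.1655,.018),o['orientation'][:,2])
"
```

```text
443 253
[0.64540969 0.16443387 0.08233843] [ 0.36247394  0.49600022 -0.42103365] 0.042962069957955415
(array([-0.4,  1.2, 64.3]), -0.001) [ 0.00963434 -0.00195902 -0.99995167]
```

View pics/scene12c.png

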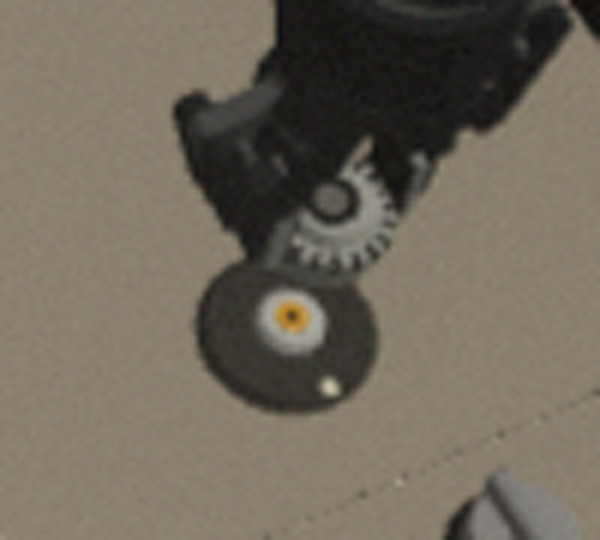

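```bash
python3 -c "
from h import *
print(atz('scene',full((333,201),6,(393,208)),.0823+.0178))
"
```

```text
[0.64572679 0.16590321 0.1001    ]
```

Call:
move_arm(deltas=[[[0,0.5,30,0,1],[0,0.5,48,0,1],[0,0.5,55,0,1],[0,0.5,60,0,1],[0,0.5,63,0,1],[0,0.5,64,0,1],[0,0.5,64.5,0,1],[0,0.5,64.5,0,1]]])

```text
time: 17.0
ee_pos: [0.6463, 0.1649, 0.0184]
orientation: [[-1.0, 0.001, 0.01], [0.001, 1.0, -0.002], [-0.01, -0.002, -1.0]]
ft_force: [0.1, -0.6, -0.4]
finger_gap: 0.0431
```

```bash
python3 -c "
from h import *;import cv2
for n in('scene',):
    im=manip.camera(n)[:,:,::-1]
    u,v=map(int,proj(n,(.646,.1655,.05)));print(u,v)
    cv2.imwrite(f'pics/{n}13c.png',cv2.resize(im[v-45:v+45,u-50:u+50],None,fx=6,fy=6,interpolation=cv2.INTER_CUBIC))
o=manip.get_obs();print(o['ee_pos'],o['ft_force'],o['finger_gap'])
"
```

```text
443 253
[0.64631641 0.16494449 0.01833656] [ 0.1101052   0.03042758 -0.57200276] 0.04326649536449178
```

View pics/scene13c.png

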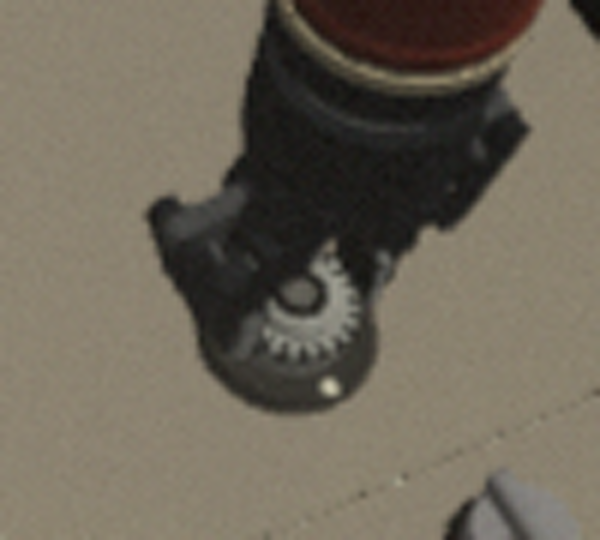

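Crown's over the boss, with its mouth at crop (301,291) and no contact force. I'll lower the last millimetre, release and lift.

Call:
move_arm(deltas=[[[0,0,1,0,1],[0,0,1,0,1],[0,0,1,0,0.1],[0,0,1,0,-0.3],[0,0,1,0,-0.6],[0,0,1,0,-0.6],[0,0,-20,0,-0.6],[0,0,-50,0,-0.6],[0,0,-65,0,-0.6],[0,0,-65,0,-0.6]]])

```text
time: 18.05
ee_pos: [0.6474, 0.1653, 0.086]
orientation: [[-1.0, 0.0, 0.015], [0.0, 1.0, -0.001], [-0.015, -0.001, -1.0]]
ft_force: [0.6, 0.5, -0.4]
finger_gap: 0.0681
```

```bash
python3 -c "
from h import *;import cv2
for n in('scene',):
    im=manip.camera(n)[:,:,::-1]
    u,v=map(int,proj(n,(.646,.1655,.05)));print(u,v)
    cv2.imwrite(f'pics/{n}14c.png',cv2.resize(im[v-45:v+45,u-50:u+50],None,fx=6,fy=6,interpolation=cv2.INTER_CUBIC))
o=manip.get_obs();print(o['ee_pos'],o['ft_force'],o['finger_gap'])
print(delta(.5925,-.1835,.08))
"
```

```text
443 253
[0.6464258  0.16513024 0.08421704] [ 0.25113083 -0.63296152 -0.7472693 ] 0.06814487259046231
(array([  53.8, -348.7,    4.1]), -0.001)
```

View pics/scene14c.png

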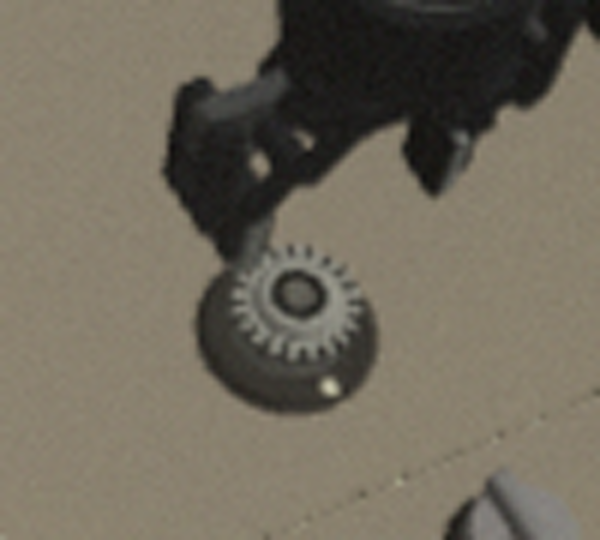

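Call:
move_arm(deltas=[[[35,-35,0,0,-0.6],[54,-80,0,0,-0.6],[54,-130,0,0,-0.6],[54,-180,0,0,-0.6],[54,-230,0,0,-0.6],[54,-280,0,0,-0.6],[54,-330,0,0,-0.6],[54,-349,0,0,-0.6],[54,-349,0,0,-0.6],[54,-349,0,0,-0.6]]])

```text
time: 19.1
ee_pos: [0.5915, -0.183, 0.083]
orientation: [[-1.0, 0.001, 0.011], [0.001, 1.0, -0.0], [-0.011, -0.0, -1.0]]
ft_force: [-0.0, 0.9, 0.5]
finger_gap: 0.0684
```

```bash
python3 -c "
from h import *
print(atz('scene',full((299,294),6,(393,208)),.035))
print(delta(.5928,-.1835,.0115))
"
```

```text
[0.64555857 0.16549244 0.035     ]
(array([-0.5, -0.5, 71.5]), -0.001)
```

Call:
move_arm(deltas=[[[-0.5,-0.5,30,0,-0.36],[-0.5,-0.5,50,0,-0.36],[-0.5,-0.5,60,0,-0.36],[-0.5,-0.5,67,0,-0.36],[-0.5,-0.5,70,0,-0.36],[-0.5,-0.5,71,0,-0.36],[-0.5,-0.5,71,0,-0.36]]])

```text
time: 19.8
ee_pos: [0.5932, -0.1835, 0.0127]
orientation: [[-1.0, 0.001, 0.012], [0.001, 1.0, -0.001], [-0.012, -0.001, -1.0]]
ft_force: [-0.6, -0.1, 0.5]
finger_gap: 0.0582
```

```bash
python3 -c "
from h import *;import cv2
for n in('scene',):
    im=manip.camera(n)[:,:,::-1]
    u,v=map(int,proj(n,(.5928,-.1835,.03)));print(u,v)
    cv2.imwrite(f'pics/{n}15c.png',cv2.resize(im[v-45:v+45,u-50:u+50],None,fx=6,fy=6,interpolation=cv2.INTER_CUBIC))
o=manip.get_obs();print(o['ee_pos'],o['ft_force'],o['finger_gap'])
"
```

```text
282 296
[ 0.59331417 -0.18368735  0.01279018] [ 0.28252078 -0.43226597 -0.27358626] 0.058098806368885085
```

View pics/scene15c.png

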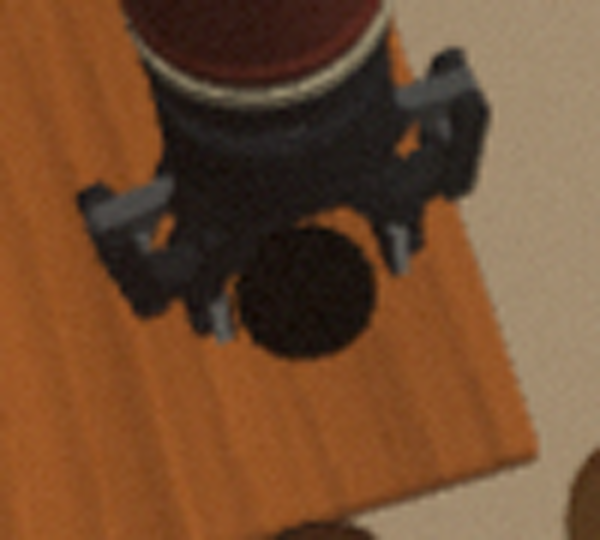

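Call:
move_arm(deltas=[[[0,0,1.3,0,-0.36],[0,0,1.3,0,-0.2],[0,0,1.3,0,0],[0,0,1.3,0,1],[0,0,1.3,0,1],[0,0,1.3,0,1],[0,0,1.3,0,1]]])

```text
time: 20.55
ee_pos: [0.5935, -0.1839, 0.0124]
orientation: [[-1.0, 0.001, 0.013], [0.001, 1.0, -0.001], [-0.013, -0.001, -1.0]]
ft_force: [-2.1, 0.8, 9.4]
finger_gap: 0.046
```

```bash
python3 -c "
from h import *;import cv2
for n in('scene',):
    im=manip.camera(n)[:,:,::-1]
    u,v=map(int,proj(n,(.5928,-.1835,.03)));print(u,v)
    cv2.imwrite(f'pics/{n}16c.png',cv2.resize(im[v-45:v+45,u-50:u+50],None,fx=6,fy=6,interpolation=cv2.INTER_CUBIC))
o=manip.get_obs();print(o['ee_pos'],o['ft_force'],o['finger_gap'])
"
```

```text
282 296
[ 0.5935172  -0.1839314   0.01246509] [-2.04965936  0.43337641  8.53591238] 0.04564277655643587
```

View pics/scene16c.png

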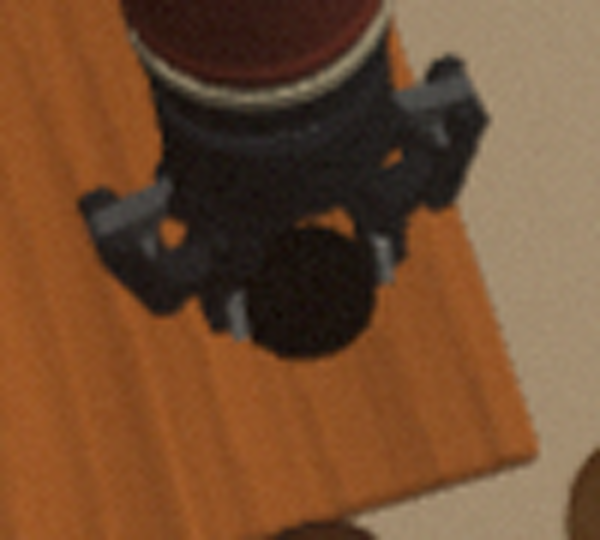

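Call:
move_arm(deltas=[[[0,0,-15,0,1],[0,0,-60,0,1],[0,50,-70,0,1],[0,100,-70,0,1],[0,150,-70,0,1],[0,200,-70,0,1],[-15,250,-70,0,1],[-35,300,-70,0,1],[-50,345,-70,0,1],[-52,349,-70,0,1]]])

```text
time: 21.6
ee_pos: [0.646, 0.1704, 0.0828]
orientation: [[-1.0, -0.003, 0.014], [-0.003, 1.0, 0.001], [-0.014, 0.0, -1.0]]
ft_force: [0.1, -0.3, -1.2]
finger_gap: 0.0455
```

Call:
move_arm(deltas=[[[0,0,0,0,1],[0,0,0,0,1]]])

```text
time: 21.8
ee_pos: [0.6456, 0.1702, 0.0825]
orientation: [[-1.0, -0.004, 0.013], [-0.004, 1.0, 0.0], [-0.013, 0.0, -1.0]]
ft_force: [0.2, 0.5, -0.1]
finger_gap: 0.0459
```

```bash
python3 -c "
from h import *;import cv2
for n in('scene',):
    im=manip.camera(n)[:,:,::-1]
    u,v=map(int,proj(n,(.646,.1655,.05)));print(u,v)
    cv2.imwrite(f'pics/{n}17c.png',cv2.resize(im[v-45:v+45,u-50:u+50],None,fx=6,fy=6,interpolation=cv2.INTER_CUBIC))
o=manip.get_obs();print(o['ee_pos'],o['ft_force'],o['finger_gap'])
print(delta(.646,.1653,.0325))
"
```

```text
443 253
[0.6455898  0.16940295 0.08261158] [-0.61897984 -0.22679341 -0.52484148] 0.04555728363272955
(array([ 0.3, -4.1, 50.1]), 0.003)
```

View pics/scene17c.png

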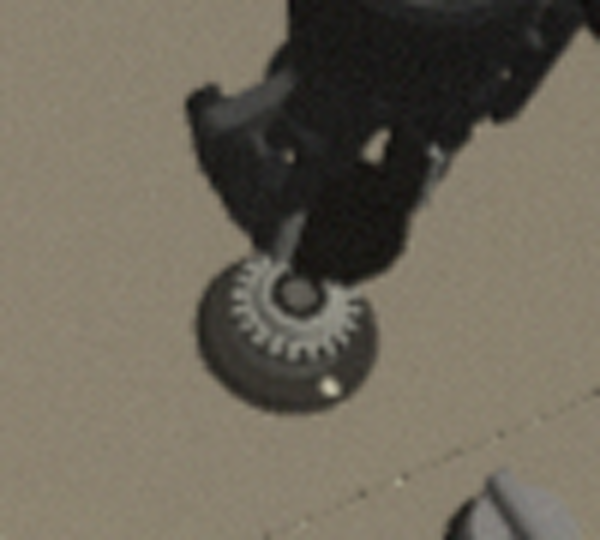

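Call:
move_arm(deltas=[[[0,-4.4,10,0,1],[0,-4.4,28,0,1],[0,-4.4,38,0,1],[0,-4.4,44,0,1],[0,-4.4,48,0,1],[0,-4.4,50,0,1],[0,-4.4,50,0,1]]])

```text
time: 22.55
ee_pos: [0.6464, 0.165, 0.0327]
orientation: [[-1.0, -0.003, 0.014], [-0.003, 1.0, 0.0], [-0.014, 0.0, -1.0]]
ft_force: [-0.6, -0.5, 0.1]
finger_gap: 0.0458
```

```bash
python3 -c "
from h import *;import cv2
for n in('scene',):
    im=manip.camera(n)[:,:,::-1]
    u,v=map(int,proj(n,(.646,.1655,.05)));print(u,v)
    cv2.imwrite(f'pics/{n}18c.png',cv2.resize(im[v-45:v+45,u-50:u+50],None,fx=6,fy=6,interpolation=cv2.INTER_CUBIC))
o=manip.get_obs();print(o['ee_pos'],o['ft_force'],o['finger_gap'])
"
```

```text
443 253
[0.6465081  0.16506819 0.03293919] [-0.12769101  0.16822325 -0.64742314] 0.04607971997333739
```

View pics/scene18c.png

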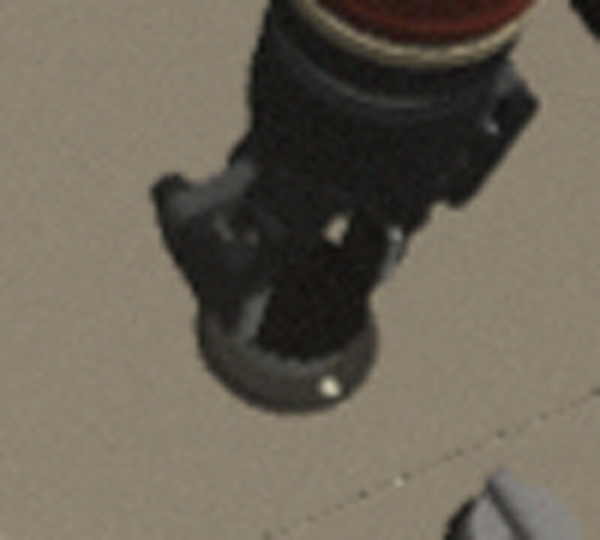

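The cap's centred over the crown with no contact force, about 1.4 mm above its seat. Next I'll lower it, release and lift away.

Call:
move_arm(deltas=[[[0,0,1.2,0,1],[0,0,1.2,0,1],[0,0,1.2,0,0.05],[0,0,1.2,0,-0.3],[0,0,1.2,0,-0.6],[0,0,1.2,0,-0.6],[0,0,-20,0,-0.6],[0,0,-60,0,-0.6],[0,0,-110,0,-0.6],[0,0,-120,0,-0.6]]])

```text
time: 23.6
ee_pos: [0.6478, 0.1656, 0.1591]
orientation: [[-1.0, -0.003, 0.022], [-0.003, 1.0, 0.001], [-0.022, 0.001, -1.0]]
ft_force: [1.0, 1.1, -0.1]
finger_gap: 0.0683
```

Call:
move_arm(deltas=[[[50,-20,0,0,-0.6],[100,-40,0,0,-0.6],[150,-60,0,0,-0.6],[200,-80,0,0,-0.6],[250,-100,0,0,-0.6],[250,-150,0,0,-0.6],[250,-200,0,0,-0.6],[250,-200,0,0,-0.6],[250,-200,0,0,-0.6],[250,-200,0,0,-0.6]]])

```text
time: 24.6
ee_pos: [0.3985, -0.0346, 0.1532]
orientation: [[-1.0, -0.003, 0.022], [-0.003, 1.0, 0.002], [-0.022, 0.002, -1.0]]
ft_force: [-0.3, 0.7, 0.8]
finger_gap: 0.0684
```

```bash
python3 -c "
from h import *;import cv2
for n in('scene','top'):
    im=manip.camera(n)[:,:,::-1];cv2.imwrite(f'pics/{n}19.png',im)
    for k,X in(('s',(.646,.1655,.03)),('m',(.436,.162,.03))):
        u,v=map(int,proj(n,X));print(n,k,u,v)
        cv2.imwrite(f'pics/{n}19{k}.png',cv2.resize(im[v-30:v+30,u-32:u+32],None,fx=8,fy=8,interpolation=cv2.INTER_CUBIC))
import numpy as np
for n in('scene','top'):
    a=[cv2.imread(f'pics/{n}19{k}.png') for k in 'sm'];cv2.imwrite(f'pics/{n}19sm.png',cv2.resize(np.hstack(a),None,fx=.75,fy=.75))
o=manip.get_obs();print(o['time'],o['ee_pos'],o['ft_force'])
"
```

```text
scene s 442 257
scene m 395 186
top s 212 168
top m 209 265
24.7 [ 0.39845403 -0.03400349  0.15314733] [-0.37349369  0.29658597  0.26506557]
```

View pics/scene19sm.png

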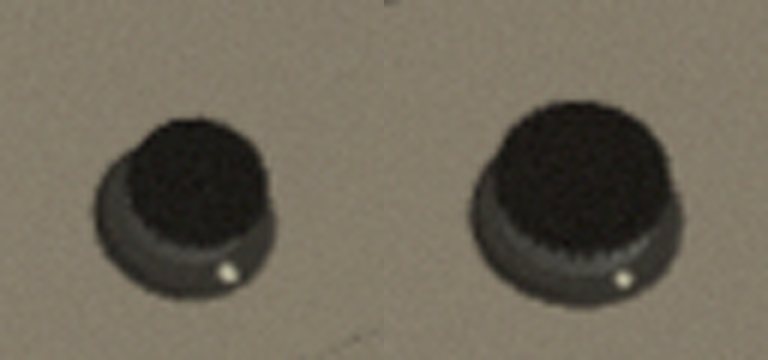

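View pics/top19.png

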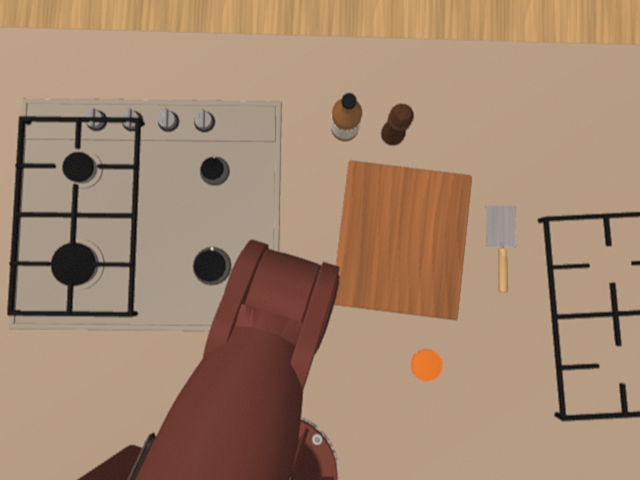

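View pics/scene19.png

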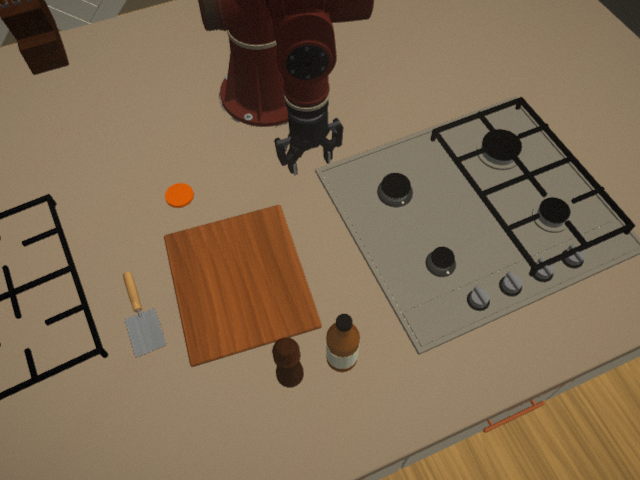

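View pics/top19sm.png

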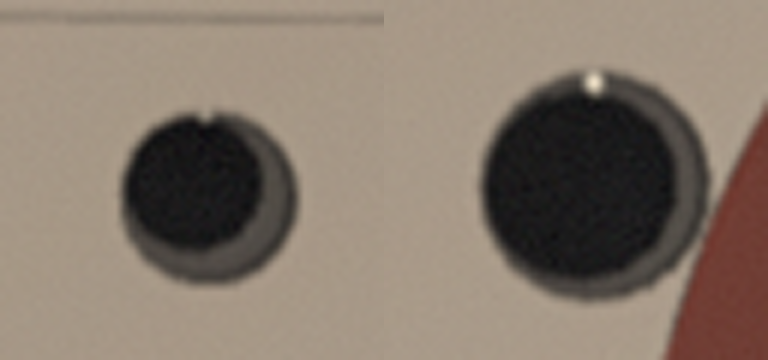

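```bash
python3 -c "
from h import *
for k,a,ao,b,bo in(('s',(194,182),(180,138),(198,182),(410,227)),('m',(196,186),(177,235),(199,178),(363,156))):
    A=full(a,6,ao);B=full(b,6,bo);print(k,atz('top',A,.039)[:2],atz('scene',B,.039)[:2],tri(A,B))
# expected outlines: draw seated cap top circle (z=.039), level
import cv2
dup={'s':(.646,.1655,.0245),'m':(.436,.1615,.0335)}
for n in('scene','top'):
    im=cv2.imread(f'pics/{n}19.png');big=cv2.resize(im,None,fx=8,fy=8,interpolation=cv2.INTER_CUBIC)
    for k,(x,y,r) in dup.items():
        t=np.linspace(0,2*np.pi,90)
        for z,c in((.0385,(0,255,0)),(.031,(0,0,255))):
            P=np.array([(np.array(proj(n,(x+r*np.cos(q),y+r*np.sin(q),z)))+.5)*8-.5 for q in t]).astype(int)
            cv2.polylines(big,[P.reshape(-1,1,2)],True,c,1)
        u,v=map(int,proj(n,(x,y,.03)));cv2.imwrite(f'pics/o{n}{k}.png',big[8*v-200:8*v+200,8*u-200:8*u+200])
a=np.vstack([np.hstack([cv2.imread(f'pics/o{n}{k}.png') for k in 'sm']) for n in('scene','top')]);cv2.imwrite('pics/o.png',cv2.resize(a,(600,600),interpolation=cv2.INTER_AREA))
"
```

```text
s [0.64521843 0.16502396] [0.64808979 0.16367525] (array([0.64614522, 0.16588047, 0.03427668]), np.float64(0.00030163193613069684))
m [0.43501308 0.16086757] [0.43919873 0.15905009] (array([0.43511559, 0.16210543, 0.03228677]), np.float64(0.0003347682798334154))
```

View pics/o.png

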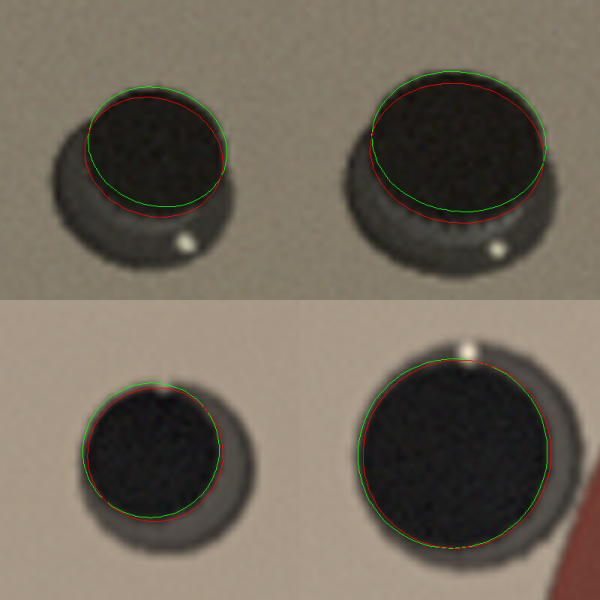

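The overlays in `o.png` for seated, level caps match both caps in both views to about 1 mm. Soap, mill, spatula and the orange disc appear at the same pixels as at the start. I'm handing in.

```bash
python3 -c "
from plant import manip
print(manip.get_obs()['time'],manip.sign_off())"
```

```text
the job is handed in; nothing more can be done
24.7 None
```

Both right-hand burners are back together, and I handed the job in at 24.7 s. The medium crown and cap are on the front base, and the small crown and cap are on the rear base.

- **Seating:** In the last pictures both caps match the outlines expected for seated, level caps to about 1 mm in both cameras. The crowns were within 1 mm of their base centres before the caps went on.
- **Disagreement:** Triangulated from the two cameras, the caps' outlines came out 5–7 mm lower than the cap-top height I assumed. The caps on the board read about 5 mm low in the same way before I moved them, so I put it down to the side of the rim being part of the outline.
- **Forces and tilt:** The largest force I read was about 18 N, when the closing fingers pressed the medium crown against the board. The tool picked up about 1.3° of tilt over the run.
- **Bystanders:** The soap bottle, pepper mill, spatula and orange disc look unmoved. At hand-in the gripper was clear of everything.

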